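Close and latch the medicine transfer case

ROBOT

A 7-joint arm with a two-finger parallel gripper is mounted at the origin on the work surface. World frame = base frame: x ahead of the robot, y to its left, z up, the work surface at z = 0. Lengths are in m, angles in rad, forces in N, time in s.
With the tool pointing down it reaches from about 0.4 to 0.925 m from the base axis. Payload 5.6 kg.
Tool frame: the origin (TCP) lies on the mounting face of the last link; the fingertips stand 173 mm ahead of it and the grasp point (between the pads) lies 155 mm ahead of it; z points along the fingers, y is the line along which they close (so a half turn about z gives the same grasp; the last joint's range is limited). The gripper opens to 85 mm and grips with 20 to 120 N. Pads are 22 mm wide; open, the fingers measure 114 mm over their backs; the gripper's body (76 mm by 85 mm) begins 54 mm behind the grasp point. The pads swing forward as they close: fully open they stand 13 mm farther back than shut.
Start: joints at [-1.197, 0.468, -0.012, 1.603, 0.006, 1.071, -0.056], TCP at [0.263, 0.594, 0.405] pointing down, gripper open.
Joint ranges: [-2.53, 2.53], [-0.31, 2.02], [-1.57, 1.55], [0.28, 2.44], [-1.29, 4.43], [0.15, 1.84], [-2.92, 2.92]. Speed limits (rad/s): [2.57, 2.57, 3.14, 3.14, 3.14, 3.14, 3.14].

INTERFACE

Orientations are given as [roll, pitch, yaw] about the fixed x, y, z axes, in that order (R = Rz(yaw) Ry(pitch) Rx(roll)).
In Python, from bench import readout, viewer, finish_job gives the robot as it stands. The module is installed in compiled form; this text tells all that it offers.
- The arm moves only by the tool servo_tool, never from a script. Its arguments are lists of equal length, an entry for each row: "rotation": the turn, a rotation vector about the tool's x, y, z in degrees, a list of three; "dp": the shift along the tool's x, y, z in cm, a list of three; "jaw": the opening, from 0 (shut) to 1 (fully open). A call has 1 to 5 rows; each row shifts and turns the commanded pose from where the row before left it, along the tool's axes as they then stand; what a row does not reach is not made up. A row lasts 1/12 s, in which the tool goes at most 41.7 mm and 7.16 degrees, less where a joint would pass 70% of its speed; a pose out of reach is approached as far as the arm can. A call with a gripper value outside its range is refused whole. The fingers move at their own pace and stop on an object; "newtons" is the grip in N (left out, the last holds). Time passes only in rows, so rows that do not move let the fingers close. It gives the time, the measured TCP pose, the force, the opening and the grip force at its end, in the units of the state.
- readout.state(): the state, without advancing time (a new reading comes with each control period).
- viewer.read_camera(name): name is "side" or "top" or "wrist"; returns (picture, depth): 384x512x3 uint8, red, green, blue; 384x512 float32, m along the optical axis (not along the pixel's ray), 0 where there is no reading.
- viewer.camera_params(name): a dict with "K" (3x3 intrinsics, pixels), "R" (3x3) and "t" (3): a world point X has camera coordinates R X + t. Camera axes: x right, y down, z forward; pixel columns grow to the right and rows downward; lengths in m; the calibration is good to about 2 mm. A picture is of the moment at which its call begins: read the wrist's pose just before it. camera_params takes no time and is no camera call; for the wrist camera it gives the pose at the moment of the call.
- finish_job(): hands the job in; it is judged then, once.
The state is a dict: "time": time; "joint_positions": joint angles; "dq": joint speeds; "tau": joint torques, N m; "tcp_pos": TCP position; "tcp_rot": TCP orientation; "contact_force": force on the tool from outside, world axes, zero at the start; "torque": the same for the moment, N m; "gripper_width": finger opening in m; "gripper_force": force on a finger pad.
Only numpy, scipy, OpenCV 4.12 (cv2) and the standard library are available. Lean on these libraries where they do the work, as an engineer would, in place of code of your own. Each camera call takes 0.05 s, during which the arm holds its last target. There are 200 camera calls.

TASK

Slide the lid of the grey medicine transfer case fully shut, then swing its latch handle clockwise up over the cam, feel for the notch and press the handle fully down into it, and let go. Do it gently: never force or press the handle hard against the cam, and leave the stock on the bench and in the case where it is.

Things in the scene. Friction and masses are not known exactly. Their poses are not given: they have to be found in the camera images.
- case: Grey sheet-steel transfer case screwed to the bench, 200 (its x) x 400 (its y) x 80 mm high; origin at the centre of its underside, z up, x away from the robot, y to the left. Its top deck is 80 mm above the bench. In its middle is an open well (y -45 to +85 mm) holding two cartons; the aluminium lid parks over the right deck; the latch stands on the left deck.
- lid (a joint): Sliding lid, m: 0 = fully shut (against its stop), 0.12 = fully open; to shut it moves along the case's +y. Stiff runners, about 3 N; it stays where it is left.
- lid_grip (a point): Middle of the top edge of the lid's black upright grip rib, at the case's x = 0 (20 mm in y when shut). The rib is 60 mm long along the case's x, 12 mm thick along y, and stands 26 mm above the 6 mm thick lid (rib top 32 mm above the deck).
- latch_axis (a point): Fixed point on the latch's vertical turning axis, 85 mm above the bench (on top of the 88 mm wide, 5 mm thick steel keeper plate), case position (0, 145) mm.
- latch (a joint): Angle of the latch handle, rad, growing clockwise seen from above; limits 0 and 2.2. At 0 the handle points along the case's -x from the axis, at 1.57 along its +y. It turns easily. A pin under it rides on the cam ring (see keeper), set differently on each case and not measured: the ramp begins between 0.28 and 0.92 rad, the middle of the notch lies between 1.22 and 1.87 rad.
- latch_lift (a joint): Height of the latch handle on its stem, m: 0 = pin on the keeper plate (as at the start, and when seated in the notch), about 0.010 = pin on the top of the cam. The stem is stiff: a friction of 3 N against a weight of about 1.8 N, so the handle stays up until it is pressed down with a few newtons.
- latch_knob (a point): Centre of the top of the handle's upright black round knob, 22 mm diameter, 40 mm tall, 75 mm from the turning axis, 61 mm above the keeper plate when the latch is down. It stands on a flat steel bar 14 mm wide and 8 mm thick which runs to the hub, its underside 13 mm above that plate. A tongue 78 mm long sticks out opposite the handle.
- follower: The 7 mm steel pin, 34 mm from the turning axis, that hangs under the handle's bar and rides on the cam. Its origin lies on the turning axis at the level of the pin's foot.
- keeper: Round steel plate, 88 mm wide, 5 mm thick, fixed on the case's left deck; origin at the centre of its underside. It carries the cam ring. Met by the pin in turn: plain plate, a ramp 0.45 rad long climbing 10 mm, a level top 0.36 rad long, a steep-sided notch 0.27 rad (9 mm) wide down to the plate, then level top again. This pose does not show how the ring is set.
- carton_a: White carton 50 x 36 x 30 mm in the case's well; origin at the centre of its underside. Not to be disturbed.
- carton_b: Brown carton 44 x 44 x 24 mm in the case's well; origin at the centre of its underside. Not to be disturbed.
- amber_bottle: Amber bottle, 52 mm wide, 110 mm tall, standing on the bench; origin at the centre of its underside. Not to be disturbed.
- pill_jar: White jar, 56 mm wide, 75 mm tall, on the bench; origin at the centre of its underside. Not to be disturbed.
- mortar: White ceramic mortar bowl, 90 mm wide, 65 mm tall, on the bench; origin at the centre of its underside. Not to be disturbed.
- carton_c: White carton 90 x 60 x 50 mm on the bench; origin at the centre of its underside. Not to be disturbed.
- spatula: Steel spatula, 170 mm long, lying on the bench; origin under its middle. Not to be disturbed.

How it is judged:
On the way, in this order (a step that is already met when the one before it is completed fails the run):
1. the lid is slid fully shut (value of joint lid below 0.004 m), for 0.2 s.
2. with the lid shut, the latch handle is swung over the cam and sits fully down in the notch (value of joint lid below 0.004 m and value of joint latch above 1.1 rad and value of joint latch_lift below 0.0025 m), for 0.2 s.
At the end, for the whole second after the job is handed in: The lid is shut (within 4 mm of its stop), the latch handle has been turned past 1.1 rad and sits down in the notch (within 2.5 mm of its lowest height), at rest and let go (all of step 2 and linear speed of follower below 0.01 m/s); the robot touches nothing.
It fails at once if the latch is forced: its pin is loaded against the cam or keeper plate with more than 40 N (contact force between follower and keeper above 40 N).
It fails at once if a carton, the bottle, the jar, the mortar or the spatula is moved by more than 20 mm (distance of any of carton_a, carton_b, amber_bottle, pill_jar, mortar, carton_c, spatula from where it was at the start of the episode above 0.02 m).
It also fails if it takes over 72 s, if anything falls off the work surface, if the arm or the gripper's body presses on something with over 40 N, if the wrist force passes 120 N, or if a joint passes its speed limit or range.

## Working session

There is one attempt and no reset: what is moved stays moved. The work goes in short steps, Python scripts to look and compute and a tool call to move; the robot and the scene stay as the last step left them, time stands still between calls to the robot, and variables do not carry over. Pictures are saved under pics/ and viewed, at most 10 in all, crops included, and the job is handed in when it is done.

Besides the shell and the picture viewer there is one more tool, called after "Request:" as name(argument=value, ...) on one line, values as JSON. servo_tool: Moves the arm, as the interface text tells. Its arguments: {"type":"object","properties":{"rotation":{"type":"array"},"dp":{"type":"array"},"jaw":{"type":"array"},"newtons":{"type":"number"}},"required":["rotation","dp","jaw"]}

```bash
mkdir -p pics; python3 - <<'E'
from bench import readout, viewer
import cv2, numpy as np, pickle
s=readout.state(); print({k:np.round(v,3) for k,v in s.items()})
for n in ("side","top"):
    im,d=viewer.read_camera(n); p=viewer.camera_params(n)
    pickle.dump((im,d,p),open(n+".pkl","wb"))
    cv2.imwrite(f"pics/{n}0.png",im[:,:,::-1]); print(n,p["K"][0,0],-p["R"].T@p["t"],p["R"].round(2).tolist())
E
```

```text
{'time': np.float64(0.0), 'joint_positions': array([-1.197,  0.468, -0.012,  1.604,  0.006,  1.071, -0.056]), 'dq': array([ 0.   , -0.   ,  0.001, -0.   , -0.003,  0.002, -0.002]), 'tau': array([-0.0000e+00, -5.3238e+01,  2.1000e-02, -2.5130e+01,  1.1000e-02,
        8.0000e-03,  0.0000e+00]), 'tcp_pos': array([0.263, 0.594, 0.404]), 'tcp_rot': array([-3.14 ,  0.   ,  2.725]), 'contact_force': array([ 0.203,  0.57 , -0.114]), 'torque': array([-0.002, -0.067, -0.033]), 'gripper_force': np.float64(0.0), 'gripper_width': np.float64(0.085)}
side 384.358270388423 [-0.08821319 -0.81165383  0.68062843] [[0.79, -0.61, -0.01], [-0.32, -0.4, -0.86], [0.52, 0.68, -0.51]]
top 406.5185042510278 [ 0.38246204 -0.04751406  1.10587706] [[0.02, -1.0, -0.02], [-0.99, -0.02, -0.12], [0.12, 0.02, -0.99]]
```

View pics/top0.png

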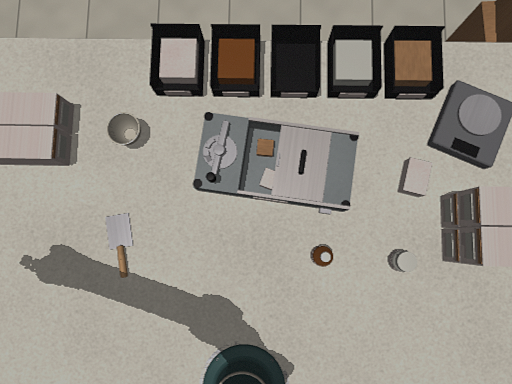

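View pics/side0.png

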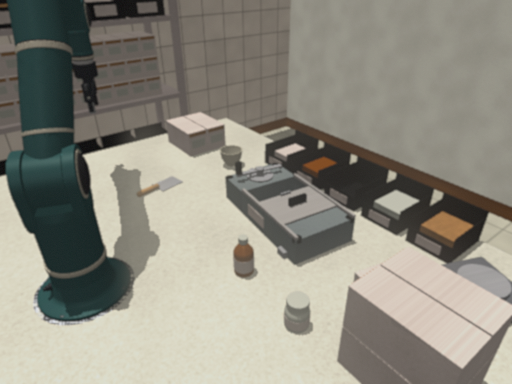

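The top view shows the case with black corner feet near (208,116), (352,134), (348,205) and (198,184). The latch knob is at about (211,177), the hub at (219,151) and the lid rib at (303,161). I'll measure these now.

```bash
cat > h.py <<'E'
import numpy as np, cv2
def ray(p,uv,z):
    d=p["R"].T@np.linalg.inv(p["K"])@np.array([uv[0],uv[1],1.]); c=-p["R"].T@p["t"]
    return c+d*(z-c[2])/d[2]
def blobs(im,roi,thr=50,mn=8):
    x0,y0,x1,y1=roi; m=(im[y0:y1,x0:x1].max(2)<thr).astype(np.uint8)
    n,l,s,c=cv2.connectedComponentsWithStats(m)
    return [(c[i]+[x0,y0],s[i,4],s[i,:4]+[x0,y0,0,0]) for i in range(1,n) if s[i,4]>=mn]
E
python3 - <<'E'
from h import *; import pickle
im,d,p=pickle.load(open("top.pkl","rb"))
P=lambda uv:(lambda v:p["R"].T@(np.linalg.inv(p["K"])@np.array([uv[0],uv[1],1.])*d[int(round(uv[1])),int(round(uv[0]))]-p["t"]))(0)
for c,a,b in blobs(im,(185,100,370,220)): print(c.round(1),a,b,"depth pt",P(c).round(3),"z=.146",ray(p,c,.146).round(3),"z=.112",ray(p,c,.112).round(3),"z.08",ray(p,c,.08).round(3))
print(P((219,151)).round(3))
# world z map in case area, deck region
for n in("top","side"):
    im2=pickle.load(open(n+".pkl","rb"))[0]
    r=im2[100:220,185:370] if n=="top" else im2[150:260,215:360]
    cv2.imwrite(f"pics/{n}c.png",cv2.resize(r[:,:,::-1],None,fx=4,fy=4,interpolation=cv2.INTER_CUBIC))
E
```

```text
[208.4 115.8] 52 [205 112   8   8] depth pt [0.698 0.104 0.081] z=.146 [0.678 0.094 0.146] z=.112 [0.688 0.099 0.112] z.08 [0.698 0.104 0.08 ]
[255.5 137.9] 180 [239 121  42  68] depth pt [ 0.661 -0.018  0.002] z=.146 [ 0.624 -0.022  0.146] z=.112 [ 0.633 -0.021  0.112] z.08 [ 0.641 -0.02   0.08 ]
[261.  127.5] 13 [255 127  13   2] depth pt [ 0.682 -0.033  0.033] z=.146 [ 0.65  -0.034  0.146] z=.112 [ 0.66  -0.034  0.112] z.08 [ 0.669 -0.033  0.08 ]
[353.4 137. ] 42 [349 134   9   7] depth pt [ 0.647 -0.271  0.081] z=.146 [ 0.63  -0.257  0.146] z=.112 [ 0.639 -0.265  0.112] z.08 [ 0.647 -0.272  0.08 ]
[302.  161.5] 108 [299 150   7  24] depth pt [ 0.575 -0.137  0.111] z=.146 [ 0.568 -0.134  0.146] z=.112 [ 0.575 -0.137  0.112] z.08 [ 0.581 -0.14   0.08 ]
[211.1 176.6] 60 [206 172  10  10] depth pt [0.528 0.083 0.146] z=.146 [0.528 0.083 0.146] z=.112 [0.533 0.087 0.112] z.08 [0.538 0.092 0.08 ]
[214.7 189. ] 137 [194 179  59  19] depth pt [0.507 0.082 0.077] z=.146 [0.498 0.073 0.146] z=.112 [0.502 0.077 0.112] z.08 [0.506 0.082 0.08 ]
[316.6 205.7] 99 [288 201  59  10] depth pt [ 0.471 -0.181  0.052] z=.146 [ 0.463 -0.169  0.146] z=.112 [ 0.466 -0.174  0.112] z.08 [ 0.468 -0.178  0.08 ]
[345.5 202.6] 29 [342 200   8   6] depth pt [ 0.477 -0.25   0.082] z=.146 [ 0.471 -0.237  0.146] z=.112 [ 0.474 -0.244  0.112] z.08 [ 0.477 -0.25   0.08 ]
[0.598 0.07  0.11 ]
```

View pics/topc.png

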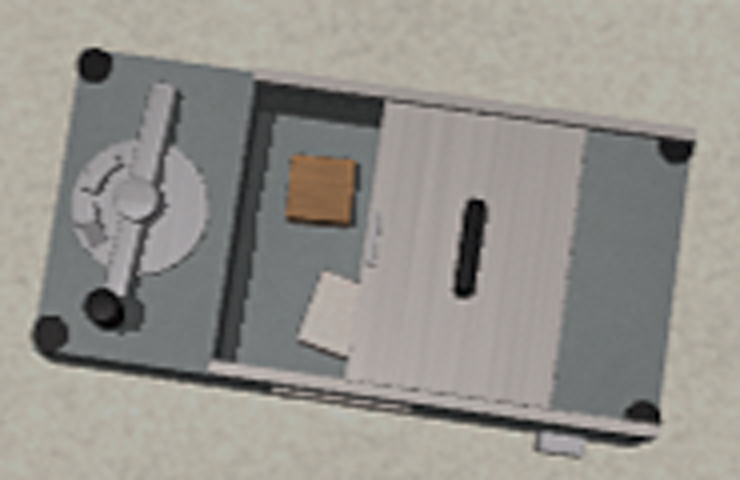

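The crop shows the hub at about (138,200), the knob at (103,308) and the rib at (470,248), so the case yaw is about -0.127 rad and the lid is about 82 mm open. Next I'll swing the tool round and carry it over to the far side of the lid rib, with the jaws shut.

Request:
servo_tool(rotation=[[0,0,-5.5],[0,0,-5.5],[0,0,-5.6],[0,0,0],[0,0,0]], dp=[[0,0,0],[0,0,0],[0,0,0],[-2,-3.6,0],[-2,-3.6,0]], jaw=[0,0,0,0,0])

```text
time: 0.52
tcp_pos: [0.2923, 0.5183, 0.4034]
tcp_rot: [-3.141, -0.001, 3.019]
contact_force: [1.5, -0.4, 0.1]
gripper_width: 0.0255
gripper_force: 0.0
```

Request:
servo_tool(rotation=[[0,0,0],[0,0,0],[0,0,0],[0,0,0],[0,0,0]], dp=[[-2,-3.6,0],[-2,-3.6,0],[-2,-3.6,0],[-2,-3.6,0],[-2,-3.6,0]], jaw=[0,0,0,0,0])

```text
time: 0.93
tcp_pos: [0.3703, 0.3245, 0.4045]
tcp_rot: [-3.141, -0.0, 3.015]
contact_force: [0.8, 0.3, -0.9]
gripper_width: -0.0
gripper_force: 0.0
```

Request:
servo_tool(rotation=[[0,0,0],[0,0,0],[0,0,0],[0,0,0],[0,0,0]], dp=[[-2,-3.6,0],[-2,-3.6,0],[-2,-3.6,0],[-2,-3.6,0],[-2,-3.6,0]], jaw=[0,0,0,0,0])

```text
time: 1.35
tcp_pos: [0.4466, 0.1333, 0.4047]
tcp_rot: [3.141, -0.0, 3.015]
contact_force: [1.1, -0.2, -1.1]
gripper_width: 0.0001
gripper_force: 0.0
```

Request:
servo_tool(rotation=[[0,0,0],[0,0,0],[0,0,0],[0,0,0],[0,0,0]], dp=[[-2,-3.6,0],[-2,-3.6,0],[-2,-3.6,0],[-2,-3.6,0],[-2,-3.6,0]], jaw=[0,0,0,0,0])

```text
time: 1.77
tcp_pos: [0.523, -0.0578, 0.4046]
tcp_rot: [3.141, -0.0, 3.015]
contact_force: [1.2, 1.3, 0.2]
gripper_width: 0.0003
gripper_force: 0.0
```

Request:
servo_tool(rotation=[[0,0,0],[0,0,0],[0,0,0],[0,0,0],[0,0,0]], dp=[[-2,-3.6,0],[-2,-3.6,0],[-2,-3.6,0],[0,0,2],[0,0,2]], jaw=[0,0,0,0,0])

```text
time: 2.18
tcp_pos: [0.5689, -0.1741, 0.3647]
tcp_rot: [-3.14, 0.002, 3.009]
contact_force: [0.3, 0.5, -0.8]
gripper_width: 0.0002
gripper_force: 0.0
```

```bash
python3 - <<'E'
from bench import readout, viewer
from h import *; import pickle
s=readout.state(); p=viewer.camera_params("wrist"); im,d=viewer.read_camera("wrist")
pickle.dump((im,d,p),open("w1.pkl","wb")); cv2.imwrite("pics/w1.png",im[:,:,::-1])
print(s["tcp_pos"],s["tcp_rot"],-p["R"].T@p["t"])
print([(b[0].round(),b[1]) for b in blobs(im,(0,0,512,384),50,40)])
E
```

```text
[ 0.56892469 -0.17412118  0.36470531] [-3.13989732e+00  2.43577020e-03  3.00914838e+00] [ 0.50300009 -0.16432182  0.33398574]
[(array([159.,  94.]), np.int32(48)), (array([296., 215.]), np.int32(393)), (array([255., 332.]), np.int32(47830))]
```

View pics/w1.png

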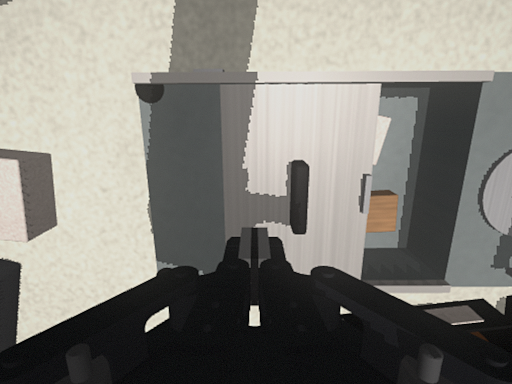

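The wrist view shows the shut fingertips at (255,235), just right of the rib (299,197) in case terms and clear of the carton at (420,175). I'll go down and push gently.

Request:
servo_tool(rotation=[[0,0,0],[0,0,0],[0,0,0],[0,0,0],[0,0,0]], dp=[[0,0,3],[0,0,3],[0,0,2],[0,0,1.6],[0,0,0]], jaw=[0,0,0,0,0])

```text
time: 2.65
tcp_pos: [0.5673, -0.1695, 0.2654]
tcp_rot: [3.141, -0.007, 3.015]
contact_force: [-0.3, -0.5, -0.0]
gripper_width: 0.0001
gripper_force: 0.0
```

Request:
servo_tool(rotation=[[0,0,0],[0,0,0],[0,0,0],[0,0,0],[0,0,0]], dp=[[0,0.6,0],[0,0.6,0],[0,0.6,0],[0,0.6,0],[0,0.6,0]], jaw=[0,0,0,0,0])

```text
time: 3.07
tcp_pos: [0.5729, -0.1406, 0.27]
tcp_rot: [-3.141, 0.003, 3.014]
contact_force: [-0.8, -2.8, 2.6]
gripper_width: 0.0003
gripper_force: 1.4
```

Request:
servo_tool(rotation=[[0,0,0],[0,0,0],[0,0,0],[0,0,0],[0,0,0]], dp=[[0,0.6,0],[0,0.6,0],[0,0.6,0],[0,0.6,0],[0,0.6,0]], jaw=[0,0,0,0,0])

```text
time: 3.48
tcp_pos: [0.5765, -0.1105, 0.2689]
tcp_rot: [-3.142, 0.001, 3.014]
contact_force: [0.7, -3.6, 2.3]
gripper_width: 0.0004
gripper_force: 1.4
```

Request:
servo_tool(rotation=[[0,0,0],[0,0,0],[0,0,0],[0,0,0],[0,0,0]], dp=[[0,0.5,0],[0,0.5,0],[0,0.5,0],[0,0.5,0],[0,0.5,0]], jaw=[0,0,0,0,0])

```text
time: 3.9
tcp_pos: [0.5795, -0.0859, 0.2687]
tcp_rot: [-3.142, 0.0, 3.014]
contact_force: [1.1, -3.1, 1.6]
gripper_width: 0.0
gripper_force: 1.4
```

Request:
servo_tool(rotation=[[0,0,0],[0,0,0],[0,0,0],[0,0,0]], dp=[[0,0.2,0],[0,0.2,0],[0,0.2,0],[0,0,0]], jaw=[0,0,0,0])

```text
time: 4.23
tcp_pos: [0.5802, -0.0799, 0.2686]
tcp_rot: [3.141, -0.0, 3.015]
contact_force: [0.8, -0.4, 0.2]
gripper_width: -0.0005
gripper_force: 0.5
```

Request:
servo_tool(rotation=[[0,0,0],[0,0,0],[0,0,0]], dp=[[0,0.2,0],[0,0.2,0],[0,0,0]], jaw=[0,0,0])

```text
time: 4.48
tcp_pos: [0.5806, -0.076, 0.2686]
tcp_rot: [3.141, -0.0, 3.015]
contact_force: [0.6, -1.7, 1.1]
gripper_width: -0.0002
gripper_force: 0.8
```

Request:
servo_tool(rotation=[[0,0,0],[0,0,0],[0,0,0]], dp=[[0,0.2,0],[0,0.2,0],[0,0,0]], jaw=[0,0,0])

```text
time: 4.73
tcp_pos: [0.5812, -0.0718, 0.2686]
tcp_rot: [3.141, -0.0, 3.015]
contact_force: [-0.3, -1.2, 1.0]
gripper_width: 0.0002
gripper_force: 0.8
```

Request:
servo_tool(rotation=[[0,0,0],[0,0,0]], dp=[[0,0.15,0],[0,0,0]], jaw=[0,0])

```text
time: 4.9
tcp_pos: [0.5812, -0.0713, 0.2686]
tcp_rot: [-3.141, -0.0, 3.014]
contact_force: [-0.5, -4.3, -0.8]
gripper_width: 0.0
gripper_force: 2.0
```

Request:
servo_tool(rotation=[[0,0,0],[0,0,0],[0,0,0]], dp=[[0,0.15,0],[0,0.1,0],[0,0,0]], jaw=[0,0,0])

```text
time: 5.15
tcp_pos: [0.5813, -0.0707, 0.2686]
tcp_rot: [-3.138, -0.0, 3.013]
contact_force: [-0.7, -8.6, 0.0]
gripper_width: 0.0001
gripper_force: 4.3
```

The lid is against its stop: force climbs and there's no more motion. I'll back off, rise and look at the cam with the wrist camera.

Request:
servo_tool(rotation=[[0,0,0],[0,0,0],[0,0,0],[0,0,0],[0,0,0]], dp=[[0,-0.8,0],[0,0,-3],[0,0,-3.3],[0,0,-3.3],[-0.4,3.1,0]], jaw=[0,0,0,0,0])

```text
time: 5.57
tcp_pos: [0.5893, -0.0521, 0.3715]
tcp_rot: [-3.141, 0.01, 3.005]
contact_force: [1.2, -0.9, 1.0]
gripper_width: 0.0002
gripper_force: 0.0
```

Request:
servo_tool(rotation=[[0,0,0],[0,0,0],[0,0,0],[0,0,0],[0,0,0]], dp=[[-0.4,3.1,0],[-0.4,3.1,0],[-0.4,3.1,0],[-0.4,3.1,0],[0,0,0]], jaw=[0,0,0,0,0])

```text
time: 5.98
tcp_pos: [0.6204, 0.084, 0.3642]
tcp_rot: [3.136, -0.001, 3.025]
contact_force: [-0.8, 1.0, 0.8]
gripper_width: 0.0001
gripper_force: 0.0
```

```bash
python3 - <<'E'
from bench import readout, viewer
from h import *; import pickle
s=readout.state(); p=viewer.camera_params("wrist"); im,d=viewer.read_camera("wrist")
pickle.dump((im,d,p),open("w2.pkl","wb"))
print(s["tcp_pos"],s["tcp_rot"])
t,dt=viewer.read_camera("top"); pickle.dump((t,dt,viewer.camera_params("top")),open("top2.pkl","wb"))
c=cv2.resize(im[0:260,130:450],None,fx=2.4,fy=2.25,interpolation=cv2.INTER_CUBIC)
cv2.imwrite("pics/w2.png",c[:,:,::-1])
E
```

```text
[0.62035734 0.08403353 0.36419761] [ 3.13576551e+00 -1.38647448e-03  3.02539632e+00]
```

View pics/w2.png

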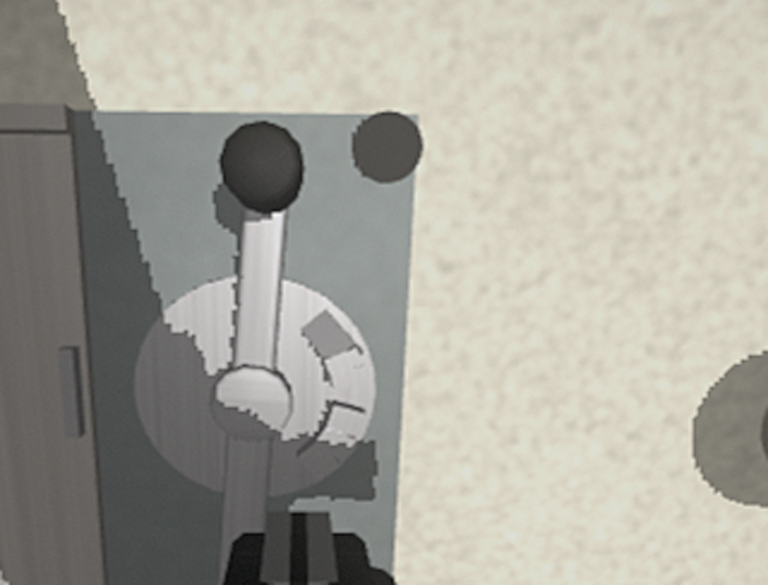

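The picture shows the knob at (262,167), the hub at (254,395), the shaded ramp at (330,335) and a dark notch edge at about (345,405). I'll use the wrist depth to profile the ring.

```bash
python3 - <<'E'
from h import *; import pickle
im,d,p=pickle.load(open("w2.pkl","rb"))
v,u=np.mgrid[0:384,0:512]; C=np.stack([u,v,np.ones_like(u)],-1)@np.linalg.inv(p["K"]).T*d[...,None]
X=(C-p["t"])@p["R"]
roi=(v<235)&(d>0)
kn=roi&(X[...,2]>.135)&(im.max(2)<70)&(np.hypot(X[...,0]-.528,X[...,1]-.083)<.03)
K=X[kn]; print("knob",kn.sum(),((K.max(0)+K.min(0))/2).round(4),np.median(K,0).round(4),K[:,2].max())
hb=roi&(X[...,2]>.103)&(np.hypot(X[...,0]-.6,X[...,1]-.069)<.03)&(im.max(2)>80)
for lo in (.103,.107,.11,.114): 
    H=X[hb&(X[...,2]>lo)]; print("hub",lo,len(H),H.mean(0).round(4) if len(H) else 0, H.min(0).round(4),H.max(0).round(4)) if len(H) else 0
pl=roi&(abs(X[...,2]-.085)<.002)&(np.hypot(X[...,0]-.6,X[...,1]-.069)<.06)
P=X[pl][:,:2].astype(np.float32); print("plate circ",cv2.minEnclosingCircle(P))
# case edge: deck far-left (+y) edge line
for ax in [np.array([.6,.069])]:
    r=X[...,:2]-ax; a=np.array([-.992,.127]); b=np.array([.127,.992])
    th=np.arctan2(r@b,r@a); R=np.hypot(r[...,0],r[...,1])
    for t in np.arange(0.2,2.4,.04):
        m=roi&(abs(th-t)<.02)&(abs(R-.034)<.005)
        print(round(t,2),m.sum(),(np.median(X[m][:,2])*1000-85).round(1) if m.sum() else None,(np.percentile(X[m][:,2],[10,90])*1000-85).round(1) if m.sum() else None)
E
```

```text
knob 813 [0.5294 0.0877 0.1417] [0.5305 0.0862 0.146 ] 0.14844911544226821
hub 0.103 1591 [0.6004 0.0739 0.1085] [0.5709 0.0601 0.103 ] [0.6299 0.0941 0.204 ]
hub 0.107 953 [0.6014 0.0738 0.1107] [0.5726 0.0601 0.107 ] [0.616  0.0941 0.204 ]
hub 0.11 593 [0.6024 0.0736 0.1117] [0.5897 0.0601 0.11  ] [0.6158 0.0941 0.204 ]
hub 0.114 7 [0.6109 0.0939 0.2001] [0.6104 0.0937 0.1961] [0.6115 0.0941 0.204 ]
plate circ ((0.5992584824562073, 0.0632711872458458), 0.05476120486855507)
0.2 24 21.5 [20.7 21.9]
0.24 21 21.5 [20.5 22.1]
0.28 24 21.5 [20.6 22.3]
0.32 23 21.2 [20.7 22. ]
0.36 21 20.9 [20.2 22.3]
0.4 23 20.5 [-0.2 21.7]
0.44 22 1.0 [ 0.1 20.8]
0.48 21 0.5 [-0.4  1.2]
0.52 19 0.6 [-0.1  1.3]
0.56 20 0.6 [-0.6  1.2]
0.6 19 0.3 [-0.2  0.9]
0.64 17 0.1 [-0.4  1.2]
0.68 20 0.4 [-0.5  0.9]
0.72 17 0.3 [-0.2  0.9]
0.76 23 0.3 [-0.9  1.1]
0.8 17 1.0 [0.  1.6]
0.84 22 1.6 [1.  2.7]
0.88 20 2.8 [1.6 3.6]
0.92 19 4.1 [3.2 4.5]
0.96 22 4.7 [3.2 5.5]
1.0 20 5.5 [3.8 6.4]
1.04 18 6.4 [3.4 7.3]
1.08 20 7.2 [5.2 8.4]
1.12 19 8.1 [0.5 9.1]
1.16 20 9.1 [ 1.2 10.6]
1.2 20 10.1 [ 0.  11.3]
1.24 18 10.4 [ 0.9 10.9]
1.28 20 10.4 [ 1.1 11.5]
1.32 20 10.0 [ 1.  10.8]
1.36 19 10.1 [ 0.6 11.3]
1.4 19 10.3 [ 0.4 10.8]
1.44 21 9.9 [ 1.  11.1]
1.48 18 10.0 [ 0.3 10.9]
1.52 15 9.5 [-0.2 10.7]
1.56 7 0.6 [-0.1  4.6]
1.6 14 0.1 [-0.6  0.9]
1.64 17 0.5 [-0.3  1.2]
1.68 19 0.6 [-0.7  1.3]
1.72 29 1.0 [-0.4  8.2]
1.76 20 9.2 [ 0.1 10.7]
1.8 20 8.8 [-0.1 10.7]
1.84 20 10.1 [-0.4 10.9]
1.88 21 9.7 [ 0.1 10.9]
1.92 19 8.8 [ 0.1 10.9]
1.96 20 9.7 [ 0.4 11.1]
2.0 21 9.5 [ 0.2 10.6]
2.04 18 9.8 [ 0.5 11. ]
2.08 23 9.4 [-0.3 11.1]
2.12 19 7.1 [ 0.4 10.6]
2.16 21 9.2 [ 0.6 10.9]
2.2 20 9.2 [-0.1 10.2]
2.24 21 9.4 [ 0.3 10.8]
2.28 21 9.4 [ 0.1 11.1]
2.32 21 9.7 [ 0.2 10.8]
2.36 20 9.5 [ 0.6 10.7]
```

```bash
python3 - <<'E'
from h import *; import pickle
im,d,p=pickle.load(open("w2.pkl","rb"))
v,u=np.mgrid[0:384,0:512]; C=np.stack([u,v,np.ones_like(u)],-1)@np.linalg.inv(p["K"]).T*d[...,None]
X=(C-p["t"])@p["R"]; roi=(v<235)&(d>0)
hb=roi&(X[...,2]>.1095)&(X[...,2]<.115)&(np.hypot(X[...,0]-.602,X[...,1]-.0736)<.018)
print("hub",cv2.minEnclosingCircle(X[hb][:,:2].astype(np.float32)))
pl=roi&(X[...,2]>.0825)&(X[...,2]<.098)&(np.hypot(X[...,0]-.602,X[...,1]-.0736)<.05)
print("plate",cv2.minEnclosingCircle(X[pl][:,:2].astype(np.float32)))
for ax in [(.6024,.0736),(.601,.071)]:
    r=X[...,:2]-ax; a=np.array([-.992,.127]); b=np.array([.127,.992])
    th=np.arctan2(r@b,r@a); R=np.hypot(r[...,0],r[...,1])
    k=np.array([.5302,.0866])-ax; print("knob th",np.arctan2(k@b,k@a),np.hypot(*k))
    br=roi&(X[...,2]>.1)&(X[...,2]<.109)&(R>.022)&(R<.058)&(abs(th)<.5)
    B=X[br][:,:2]; q=np.linalg.svd(B-B.mean(0),full_matrices=False)[2][0]; q*=-np.sign(q[0]); print("bar th",np.arctan2(q@b,q@a))
    z=X[...,2]*1000-85
    ts=np.arange(.6,2.2,.03)
    print([ (round(t,2),float(np.median(z[m]).round(1))) for t in ts for m in [roi&(abs(th-t)<.015)&(abs(R-.034)<.003)]])
# case deck edge (+y side) yaw
m=roi&(abs(X[...,2]-.08)<.003)
ys=[]
for row in range(60,220,4):
    c=np.where(m[row])[0]
    if len(c): ys.append(X[row,c.max(),:2])
ys=np.array(ys); f=cv2.fitLine(ys.astype(np.float32),cv2.DIST_HUBER,0,.01,.01).ravel(); print("edge dir",f, "yaw",np.arctan2(f[1],f[0]))
E
```

```text
hub ((0.602538526058197, 0.07352248579263687), 0.013732342049479485)
plate ((0.6033657193183899, 0.07249841839075089), 0.04485771432518959)
knob th 0.050815055344921686 0.07336102507462669
bar th 0.07679676306906544
[(np.float64(0.6), -0.0), (np.float64(0.63), 0.4), (np.float64(0.66), 1.2), (np.float64(0.69), 1.4), (np.float64(0.72), 1.7), (np.float64(0.75), 2.8), (np.float64(0.78), 3.5), (np.float64(0.81), 4.2), (np.float64(0.84), 5.0), (np.float64(0.87), 5.5), (np.float64(0.9), 6.4), (np.float64(0.93), 7.3), (np.float64(0.96), 7.4), (np.float64(0.99), 8.1), (np.float64(1.02), 9.2), (np.float64(1.05), 10.0), (np.float64(1.08), 10.3), (np.float64(1.11), 10.4), (np.float64(1.14), 10.5), (np.float64(1.17), 10.4), (np.float64(1.2), 10.4), (np.float64(1.23), 10.0), (np.float64(1.26), 10.5), (np.float64(1.29), 10.6), (np.float64(1.32), 10.4), (np.float64(1.35), 10.5), (np.float64(1.38), 10.9), (np.float64(1.41), 10.4), (np.float64(1.44), 10.0), (np.float64(1.47), 10.5), (np.float64(1.5), nan), (np.float64(1.53), 0.6), (np.float64(1.56), 0.0), (np.float64(1.59), 0.6), (np.float64(1.62), 0.
[... 1325 characters left out ...]
), (np.float64(1.5), 10.2), (np.float64(1.53), nan), (np.float64(1.56), -0.6), (np.float64(1.59), -0.0), (np.float64(1.62), 0.5), (np.float64(1.65), 0.4), (np.float64(1.68), 0.8), (np.float64(1.71), 1.8), (np.float64(1.74), 8.9), (np.float64(1.77), 9.9), (np.float64(1.8), 10.1), (np.float64(1.83), 10.4), (np.float64(1.86), 10.0), (np.float64(1.89), 10.5), (np.float64(1.92), 10.5), (np.float64(1.95), 10.1), (np.float64(1.98), 9.9), (np.float64(2.01), 10.2), (np.float64(2.04), 9.8), (np.float64(2.07), 9.9), (np.float64(2.1), 10.7), (np.float64(2.13), 10.4), (np.float64(2.16), 9.9), (np.float64(2.19), 10.1)]
  return _methods._mean(a, axis=axis, dtype=dtype,
  ret = ret.dtype.type(ret / rcount)
```

The ring profile is clear: ramp from about 0.62 to 1.07 rad, notch from about 1.47 to 1.73 with its middle near 1.60, and the handle now at about 0.06. I'll move over the knob and open the gripper.

Request:
servo_tool(rotation=[[0,0,1.75],[0,0,1.75],[0,0,0],[0,0,0],[0,0,0]], dp=[[2.5,-0.3,0],[2.5,-0.3,0],[2.5,-0.3,0],[1.8,-0.2,0],[0,0,0]], jaw=[1,1,1,1,1], newtons=20)

```text
time: 6.5
tcp_pos: [0.5233, 0.0781, 0.3644]
tcp_rot: [3.141, -0.004, 2.952]
contact_force: [-0.5, 0.3, -0.0]
gripper_width: 0.0604
gripper_force: 0.0
```

Request:
servo_tool(rotation=[[0,0,0],[0,0,0],[0,0,0],[0,0,0]], dp=[[0,0,0],[0,0,0],[0,0,0],[0,0,0]], jaw=[1,1,1,1])

```text
time: 6.83
tcp_pos: [0.5274, 0.0788, 0.3647]
tcp_rot: [-3.141, 0.0, 2.952]
contact_force: [0.1, 0.8, 0.5]
gripper_width: 0.0854
gripper_force: 0.0
```

Request:
servo_tool(rotation=[[0,0,0],[0,0,0],[0,0,0],[0,0,0],[0,0,0]], dp=[[0.1,0.6,0],[0,0,2.5],[0,0,2.5],[0,0,2.3],[0,0,0]], jaw=[1,1,1,1,1])

```text
time: 7.25
tcp_pos: [0.5253, 0.0856, 0.2877]
tcp_rot: [-3.138, -0.007, 2.954]
contact_force: [-0.4, -0.6, -0.1]
gripper_width: 0.0855
gripper_force: 0.0
```

Request:
servo_tool(rotation=[[0,0,0],[0,0,0],[0,0,0],[0,0,0],[0,0,0]], dp=[[0,0,0],[0,0,0],[0,0,0],[0,0,0],[0,0,0]], jaw=[0.4,0.3,0.2,0.2,0.2], newtons=20)

```text
time: 7.67
tcp_pos: [0.5272, 0.0853, 0.2928]
tcp_rot: [3.14, 0.002, 2.953]
contact_force: [-0.5, -0.1, 0.8]
gripper_width: 0.0254
gripper_force: 0.0
```

Request:
servo_tool(rotation=[[0,0,0],[0,0,0],[0,0,0],[0,0,0]], dp=[[0,0,0],[0,0,0],[0,0,0],[0,0,0]], jaw=[0.1,0.1,0.1,0.1])

```text
time: 8.0
tcp_pos: [0.5271, 0.0855, 0.2923]
tcp_rot: [3.141, 0.001, 2.954]
contact_force: [-0.1, 0.9, 5.2]
gripper_width: 0.0209
gripper_force: 23.1
```

Request:
servo_tool(rotation=[[0,0,0],[0,0,0],[0,0,0],[0,0,0]], dp=[[0,0,-0.3],[0,0,-0.3],[0,0,0],[0,0,0]], jaw=[0.1,0.1,0.1,0.1])

```text
time: 8.33
tcp_pos: [0.5272, 0.0853, 0.2978]
tcp_rot: [3.141, 0.001, 2.953]
contact_force: [3.9, 0.6, -2.1]
gripper_width: 0.0209
gripper_force: 22.4
```

Request:
servo_tool(rotation=[[0,0,0],[0,0,0],[0,0,0],[0,0,0]], dp=[[0,0,-0.3],[0,0,-0.3],[0,0,0],[0,0,0]], jaw=[0.1,0.1,0.1,0.1])

```text
time: 8.67
tcp_pos: [0.5271, 0.0853, 0.3038]
tcp_rot: [3.141, 0.001, 2.953]
contact_force: [5.1, 0.9, -1.9]
gripper_width: 0.021
gripper_force: 22.4
```

Request:
servo_tool(rotation=[[0,0,5],[0,0,5],[0,0,0],[0,0,0]], dp=[[-0.03,0.65,0],[-0.03,0.65,0],[0,0,0],[0,0,0]], jaw=[0.1,0.1,0.1,0.1])

```text
time: 9.0
tcp_pos: [0.5304, 0.0975, 0.3037]
tcp_rot: [-3.141, 0.0, 2.781]
contact_force: [3.9, 0.4, -0.5]
gripper_width: 0.0213
gripper_force: 22.7
```

Request:
servo_tool(rotation=[[0,0,5],[0,0,5],[0,0,5],[0,0,5],[0,0,0]], dp=[[-0.03,0.65,0],[-0.03,0.65,0],[-0.03,0.65,0],[-0.03,0.65,0],[0,0,0]], jaw=[0.1,0.1,0.1,0.1,0.1])

```text
time: 9.42
tcp_pos: [0.5437, 0.1204, 0.3036]
tcp_rot: [-3.141, -0.001, 2.43]
contact_force: [1.4, -0.6, 2.3]
gripper_width: 0.0209
gripper_force: 22.8
```

```bash
python3 - <<'E'
from bench import readout, viewer
from h import *; import pickle
s=readout.state(); p=viewer.camera_params("wrist"); im,d=viewer.read_camera("wrist"); 
print(s["tcp_pos"],s["tcp_rot"],s["contact_force"])
v,u=np.mgrid[0:384,0:512]; C=np.stack([u,v,np.ones_like(u)],-1)@np.linalg.inv(p["K"]).T*d[...,None]
X=(C-p["t"])@p["R"]; R=np.hypot(X[...,0]-.601,X[...,1]-.0715); m=(d>0)&(R<.09)&(im.max(2)>60)&(X[...,2]>.09)&(X[...,2]<.14)
print(np.histogram(X[m][:,2],np.arange(.09,.14,.003)))
cv2.imwrite("pics/w3.png",im[:,:,::-1])
E
```

```text
[0.5436779  0.12043668 0.30357752] [-3.14076249e+00 -5.63804381e-04  2.43049289e+00] [ 1.41967447 -0.57273867  2.27218918]
(array([ 14,  21,   4,   2,   2,   0,  11,   3, 390, 384,   0,   0,   0,
         0,   4,  20]), array([0.09 , 0.093, 0.096, 0.099, 0.102, 0.105, 0.108, 0.111, 0.114,
       0.117, 0.12 , 0.123, 0.126, 0.129, 0.132, 0.135, 0.138]))
```

View pics/w3.png

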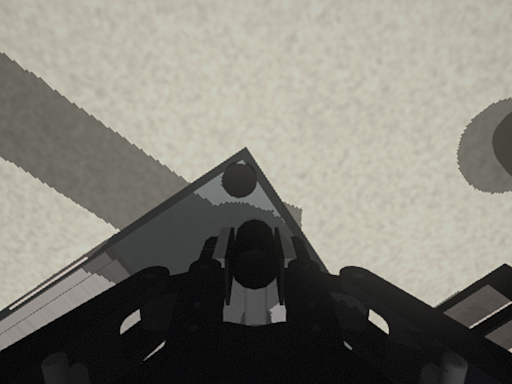

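The knob is held between the pads at (255,255). Depth puts the bar top at 0.117 m, so the handle is lifted 11 mm and the pin is clear of the cam. I'll swing on.

Request:
servo_tool(rotation=[[0,0,5],[0,0,5],[0,0,5],[0,0,5],[0,0,5]], dp=[[-0.03,0.65,0],[-0.03,0.65,0],[-0.03,0.65,0],[-0.03,0.65,0],[-0.03,0.65,0]], jaw=[0.1,0.1,0.1,0.1,0.1])

```text
time: 9.88
tcp_pos: [0.5691, 0.1397, 0.3036]
tcp_rot: [-3.14, -0.002, 1.994]
contact_force: [1.8, 2.5, 0.9]
gripper_width: 0.0213
gripper_force: 22.7
```

Request:
servo_tool(rotation=[[0,0,5],[0,0,5],[0,0,5],[0,0,5],[0,0,0]], dp=[[-0.03,0.65,0],[-0.03,0.65,0],[-0.03,0.65,0],[-0.03,0.65,0],[0,0,0]], jaw=[0.1,0.1,0.1,0.1,0.1])

```text
time: 10.3
tcp_pos: [0.5949, 0.1466, 0.3036]
tcp_rot: [-3.141, -0.002, 1.646]
contact_force: [0.7, 4.9, 1.3]
gripper_width: 0.0217
gripper_force: 22.8
```

Request:
servo_tool(rotation=[[0,0,4],[0,0,4],[0,0,4],[0,0,0],[0,0,0]], dp=[[0,0.53,0],[0,0.53,0],[0,0.53,0],[0,0,0],[0,0,0]], jaw=[0.1,0.1,0.1,0.1,0.1])

```text
time: 10.72
tcp_pos: [0.6103, 0.1465, 0.3036]
tcp_rot: [-3.141, -0.002, 1.44]
contact_force: [1.6, 4.0, 0.4]
gripper_width: 0.0211
gripper_force: 22.7
```

Request:
servo_tool(rotation=[[0,0,0],[0,0,0],[0,0,0],[0,0,0]], dp=[[0,0,0.1],[0,0,0.1],[0,0,0],[0,0,0]], jaw=[0.1,0.1,0.1,0.1])

```text
time: 11.05
tcp_pos: [0.6102, 0.1464, 0.3017]
tcp_rot: [-3.141, -0.002, 1.441]
contact_force: [2.2, 5.0, 0.3]
gripper_width: 0.0215
gripper_force: 22.8
```

Request:
servo_tool(rotation=[[0,0,0],[0,0,0],[0,0,0],[0,0,0]], dp=[[0,0,0.1],[0,0,0.1],[0,0,0],[0,0,0]], jaw=[0.1,0.1,0.1,0.1])

```text
time: 11.38
tcp_pos: [0.6102, 0.1464, 0.2998]
tcp_rot: [-3.141, -0.002, 1.441]
contact_force: [2.1, 4.6, 0.6]
gripper_width: 0.0214
gripper_force: 22.8
```

There's no resistance at 7.5 mm lift, so the pin is entering the notch. I'll continue in small steps.

Request:
servo_tool(rotation=[[0,0,0],[0,0,0],[0,0,0],[0,0,0]], dp=[[0,0,0.1],[0,0,0.1],[0,0,0],[0,0,0]], jaw=[0.1,0.1,0.1,0.1])

```text
time: 11.72
tcp_pos: [0.6102, 0.1464, 0.2978]
tcp_rot: [-3.141, -0.002, 1.441]
contact_force: [1.4, 4.6, -0.1]
gripper_width: 0.0212
gripper_force: 22.8
```

Request:
servo_tool(rotation=[[0,0,0],[0,0,0],[0,0,0],[0,0,0]], dp=[[0,0,0.1],[0,0,0.1],[0,0,0],[0,0,0]], jaw=[0.1,0.1,0.1,0.1])

```text
time: 12.05
tcp_pos: [0.6102, 0.1464, 0.2958]
tcp_rot: [-3.141, -0.002, 1.441]
contact_force: [1.9, 4.3, 0.4]
gripper_width: 0.0215
gripper_force: 22.8
```

Request:
servo_tool(rotation=[[0,0,0],[0,0,0],[0,0,0],[0,0,0]], dp=[[0,0,0.1],[0,0,0.1],[0,0,0],[0,0,0]], jaw=[0.1,0.1,0.1,0.1])

```text
time: 12.38
tcp_pos: [0.6102, 0.1464, 0.2938]
tcp_rot: [-3.141, -0.002, 1.441]
contact_force: [2.3, 4.2, 0.8]
gripper_width: 0.021
gripper_force: 22.8
```

Request:
servo_tool(rotation=[[0,0,0],[0,0,0],[0,0,0]], dp=[[0,0,0.1],[0,0,0],[0,0,0]], jaw=[0.1,0.1,0.1])

```text
time: 12.63
tcp_pos: [0.6102, 0.1464, 0.2929]
tcp_rot: [-3.141, -0.003, 1.441]
contact_force: [1.4, 4.9, 1.3]
gripper_width: 0.0209
gripper_force: 22.9
```

Request:
servo_tool(rotation=[[0,0,0],[0,0,0],[0,0,0]], dp=[[0,0,0.1],[0,0,0],[0,0,0]], jaw=[0.1,0.1,0.1])

```text
time: 12.88
tcp_pos: [0.6103, 0.1465, 0.2925]
tcp_rot: [-3.141, -0.003, 1.441]
contact_force: [0.4, 5.5, 5.3]
gripper_width: 0.0208
gripper_force: 23.2
```

```bash
python3 - <<'E'
from bench import readout, viewer
from h import *
p=viewer.camera_params("wrist"); im,d=viewer.read_camera("wrist"); 
v,u=np.mgrid[0:384,0:512]; C=np.stack([u,v,np.ones_like(u)],-1)@np.linalg.inv(p["K"]).T*d[...,None]
X=(C-p["t"])@p["R"]; R=np.hypot(X[...,0]-.602,X[...,1]-.073); m=(d>0)&(R<.09)&(im.max(2)>60)&(X[...,2]>.09)&(X[...,2]<.14)
print(np.histogram(X[m][:,2],np.arange(.09,.14,.003)))
E
```

```text
(array([  7, 321,  23,   7, 148, 627,   0,   0,   0,   0,   0,  22,  19,
        22,  20,  21]), array([0.09 , 0.093, 0.096, 0.099, 0.102, 0.105, 0.108, 0.111, 0.114,
       0.117, 0.12 , 0.123, 0.126, 0.129, 0.132, 0.135, 0.138]))
```

Contact is felt at z = 0.2925, the same height as at the start, and the bar top is back at 0.106 m, so the handle is seated. I'll release and rise.

Request:
servo_tool(rotation=[[0,0,0],[0,0,0],[0,0,0],[0,0,0],[0,0,0]], dp=[[0,0,0],[0,0,0],[0,0,0],[0,0,0],[0,0,0]], jaw=[0.6,0.8,0.8,0.8,0.8])

```text
time: 13.35
tcp_pos: [0.6104, 0.1449, 0.2913]
tcp_rot: [-3.141, 0.001, 1.435]
contact_force: [0.2, -0.8, 0.1]
gripper_width: 0.0687
gripper_force: 0.0
```

Request:
servo_tool(rotation=[[0,0,0],[0,0,0],[0,0,0],[0,0,0],[0,0,0]], dp=[[0,0,0],[0,0,-2],[0,0,-3],[0,0,-3],[0,0,0]], jaw=[0.8,0.8,0.8,0.8,0.8])

```text
time: 13.77
tcp_pos: [0.6125, 0.145, 0.3775]
tcp_rot: [3.133, -0.004, 1.435]
contact_force: [1.3, -0.2, -0.4]
gripper_width: 0.0682
gripper_force: 0.0
```

Request:
servo_tool(rotation=[[0,0,0],[0,0,0],[0,0,0],[0,0,0],[0,0,0]], dp=[[3,0,-1],[3,0,-1],[3,0,0],[0,0,0],[0,0,0]], jaw=[0.8,0.8,0.8,0.8,0.8])

```text
time: 14.18
tcp_pos: [0.6223, 0.2374, 0.391]
tcp_rot: [-3.141, 0.0, 1.44]
contact_force: [0.3, -0.8, 0.3]
gripper_width: 0.0685
gripper_force: 0.0
```

```bash
python3 - <<'E'
from bench import readout, viewer
from h import *
print(readout.state()["contact_force"])
for n in("top","wrist"):
    p=viewer.camera_params(n); im,d=viewer.read_camera(n)
    v,u=np.mgrid[0:384,0:512]; C=np.stack([u,v,np.ones_like(u)],-1)@np.linalg.inv(p["K"]).T*d[...,None]
    X=(C-p["t"])@p["R"]; k=(d>0)&(X[...,2]>.135)&(X[...,2]<.165)&(np.hypot(X[...,0]-.614,X[...,1]-.148)<.03)
    print(n,k.sum(),np.median(X[k],0) if k.any() else 0)
    c=im[100:220,150:400] if n=="top" else im
    cv2.imwrite(f"pics/{n}9.png",cv2.resize(c,None,fx=3 if n=="top" else 1,fy=3 if n=="top" else 1)[:,:,::-1])
E
```

```text
[ 0.33004563 -0.82533873  0.33674342]
top 68 [0.60957609 0.14602222 0.14479576]
wrist 546 [0.6116561  0.15072474 0.14498764]
```

View pics/top9.png

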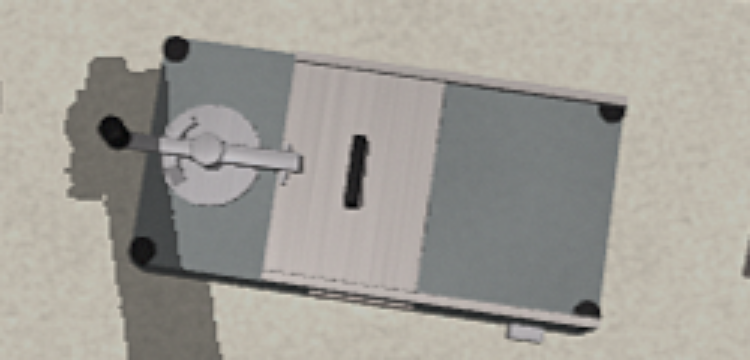

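View pics/wrist9.png

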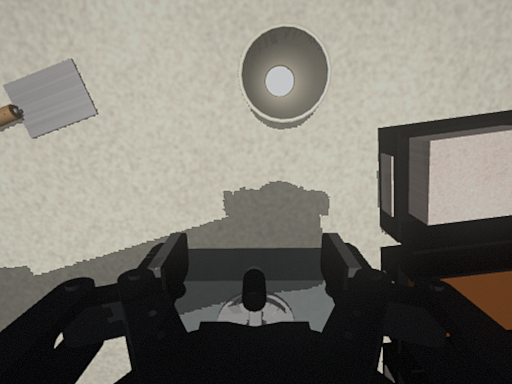

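The top view shows the lid covering the well, with its rib at (355,172). The handle points left with its knob at (113,131), and the knob top is at 0.145 m, which is fully down. The gripper is clear in the wrist view, so I'm handing in.

```bash
python3 -c "
from bench import finish_job; print(finish_job())"
```

```text
the job is handed in; nothing more can be done
None
```

I slid the lid fully shut, seated the latch handle all the way down in the notch with no more than about 9 N measured at the wrist, let it go, and handed the job in at about 14 s. No verdict was returned. I gripped the knob and lifted the handle over the cam rather than letting the pin ride up the ramp.

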